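# Discard the capless culture tube, then hold the rack up for inspection

## Task

One of the four tubes in the rack has lost its cap: while the rack stands on the bench, pull that tube out and drop it into the steel discard pan. Then pick the rack up by its carrying bar, with the three capped tubes still standing in it, and hold it steady and level at least 12 cm above the bench, as if for inspection; finish while still holding it there in the air. Leave the dishes, the tip box and the jar where they are, and never tip the rack.

Things in the scene. Friction and masses are not known exactly. Their poses are not given: they have to be found in the camera images.
- rack: loose blue plastic tube rack, 0.2 to 0.4 kg empty: two drilled plates 130 (x) by 100 mm (y) with end walls, the upper one's top at 62 mm; four 19 mm holes at x = +-40, y = +-32 mm, a tube in each, foot 6 mm above the rack's underside. A carrying bar (rack_bar) runs along x over the middle. Origin: centre of the underside; z up.
- rack_bar (a point): middle of the carrying bar, 115 mm above the rack's underside; axes as the rack's. Bar 90 mm long (x), 12 mm wide (y), 14 mm tall (top at 122 mm), on two posts 10 mm square at x = +-40 mm, free underneath between them down to the upper plate. Gripped here the rack hangs nearly balanced.
- capless: the tube without a cap: amber glass, open dark mouth, 16 mm in diameter (17 mm at the rim), 100 mm long, so 18 mm lower than the capped tubes. Starts upright in any of the rack's four holes, top 106 mm above the bench, 44 mm of it above the upper plate; about 25 g. Origin: centre of its foot, z along the tube to its mouth.
- tube_a: capped tube: amber glass tube, 16 mm in diameter and 100 mm long, with a white ribbed push cap (21 mm in diameter, from 90 to 118 mm above the tube's foot); stands upright in one of the rack's four holes. Mass about 25 g. Origin: centre of its foot, z up along the tube.
- tube_b: capped tube: amber glass tube, 16 mm in diameter and 100 mm long, with a white ribbed push cap (21 mm in diameter, from 90 to 118 mm above the tube's foot); stands upright in one of the rack's four holes. Mass about 25 g. Origin: centre of its foot, z up along the tube.
- tube_c: capped tube: amber glass tube, 16 mm in diameter and 100 mm long, with a white ribbed push cap (21 mm in diameter, from 90 to 118 mm above the tube's foot); stands upright in one of the rack's four holes. Mass about 25 g. Origin: centre of its foot, z up along the tube.
- pan: open stainless steel discard pan, fixed to the bench, 150 mm (x) by 190 mm (y) outside, walls 4 mm thick and 75 mm high, floor 4 mm thick. Stands on the other side of the bench from the rack (either may be left or right). Origin: centre of its underside; z up.
- dishes: bystander: a block of three stacked round dishes, 90 mm in diameter, 45 mm high. Origin: centre of the underside.
- tipbox: bystander: closed pipette-tip box, 85 by 120 mm, 64 mm high. Origin: centre of the underside.
- jar: bystander: closed jar, 64 mm in diameter, 90 mm high. Origin: centre of the underside.

How it is judged:
On the way, in this order (a step that is already met when the one before it is completed fails the run):
1. the capless tube lies released in the discard pan, the rack still standing on the bench (x of capless in the frame of pan between -0.074 and 0.074 m and y of capless in the frame of pan between -0.094 and 0.094 m and z of capless in the frame of pan below 0.095 m and contact force between capless and the fingers below 0.1 N and contact force between capless and pan above 0.02 N and linear speed of capless below 0.05 m/s and height (world z) of rack below 0.02 m), for 0.2 s.
2. the rack is held by the fingers, level and steady, at least 12 cm up, with its three capped tubes (height (world z) of rack above 0.115 m and angle between rack's own z axis and vertical below 0.12 rad and contact force between rack and the fingers above 2 N and linear speed of rack below 0.03 m/s and angular speed of rack below 0.2 rad/s and contact force between rack and pan below 0.1 N and x of tube_a in the frame of rack between -0.05 and 0.05 m and y of tube_a in the frame of rack between -0.042 and 0.042 m and z of each of tube_a, tube_b, tube_c in the frame of rack below 0.016 m and angle between the z axis of each of tube_a, tube_b, tube_c and the z axis of rack, either way round below 0.2 rad and x of tube_b in the frame of rack between -0.05 and 0.05 m and y of tube_b in the frame of rack between -0.042 and 0.042 m and x of tube_c in the frame of rack between -0.05 and 0.05 m and y of tube_c in the frame of rack between -0.042 and 0.042 m), for 1 s.
At the end, for the whole second after the job is handed in: Fingers hold the rack (over 2 N), underside 115 mm or more above the bench, within 0.12 rad of level, under 30 mm/s and 0.2 rad/s, not touching the pan; the three capped tubes stand in its holes; the capless tube lies released and at rest in the pan (all of step 2 and x of capless in the frame of pan between -0.074 and 0.074 m and y of capless in the frame of pan between -0.094 and 0.094 m and z of capless in the frame of pan below 0.095 m and contact force between capless and the fingers below 0.1 N and contact force between capless and pan above 0.02 N and linear speed of capless below 0.05 m/s); the arm keeps its last pose, push and grip.
It fails at once if the rack is tipped (more than 0.4 rad) (angle between rack's own z axis and vertical above 0.4 rad).
It fails at once if a bystander is moved more than 30 mm (distance of any of dishes, tipbox, jar from where it was at the start of the episode above 0.03 m).
It also fails if it takes over 64 s, if anything falls off the work surface, if the arm or the gripper's body presses on something with over 40 N, if the wrist force passes 120 N, or if a joint passes its speed limit or range.

## Robot

A 7-joint arm with a two-finger parallel gripper is mounted at the origin on the work surface. World frame = base frame: x ahead of the robot, y to its left, z up, the work surface at z = 0. Lengths are in m, angles in rad, forces in N, time in s.
With the tool pointing down it reaches from about 0.425 to 0.875 m from the base axis. Payload 4.7 kg.
Tool frame: the origin (TCP) lies midway between the tips of the shut fingers; the grasp point (between the pads) lies 19 mm behind it; z points along the fingers, y is the line along which they close (so a half turn about z gives the same grasp; the last joint's range is limited). The gripper opens to 87 mm and grips with 3 to 60 N. Pads are 19 mm wide; open, the fingers measure 117 mm over their backs; the gripper's body (75 mm by 190 mm) begins 51 mm behind the grasp point.
Start: joints at [-1.21, 0.321, -0.07, 1.45, 0.023, 1.371, -0.057], TCP at [0.221, 0.611, 0.223] pointing down, gripper open.
Joint ranges: [-2.86, 2.86], [-0.3, 2.09], [-1.38, 1.24], [0.06, 2.45], [-1.56, 4.7], [0.09, 2.05], [-2.69, 2.69]. Speed limits (rad/s): [2.57, 2.57, 3.14, 3.14, 3.14, 3.14, 3.14].

## Interface

Orientations are given as a rotation vector (axis times angle).
In Python, from bench import ctrl gives the robot as it stands.
- The arm moves only by the tool pendant, called after "Request:" as name(argument=value, ...) on one line, values as JSON. Schema: {"type":"object","properties":{"segments":{"type":"array","items":{"type":"number"},"minItems":5,"maxItems":100},"squeeze":{"type":"number"},"only":{"type":"string"},"quiet":{"type":"boolean"},"lines":{"type":"string"}},"required":["segments"],"additionalProperties":false}. segments is one flat list of numbers that holds 1 to 20 rows one after another, with no inner brackets; each row has 5 numbers: dx, dy, dz in shares of 800 mm (1.0 is 800 mm), then a turn about the tool's z in parts of the range, where 1.0 means 4 rad, then the opening from 0.0 (shut) to 1.0 (fully open); each row is the pose to reach, as a shift and turn from the pose commanded when the call began, along the tool's axes at that moment; what a row does not reach only later rows make up. A row lasts 1/10 s, in which the tool goes at most 0.05 m and 0.15 rad, less where a joint would pass 70% of its speed; a pose out of reach is approached as far as the arm can. The fingers move at their own pace and stop on an object; squeeze is the grip in N (left out, the last holds). Time passes only in rows, so rows that do not move let the fingers close. The tool returns the time, the measured TCP pose, the force, the opening and the grip force at its end. only (a regular expression) keeps the lines of the reply that match it, lines (a string "A,B") keeps lines A to B, and quiet returns only ok. Shift and turn numbers lie between -1 and 1, and a call with a number outside is refused. Input that does not fit is refused with a message, and nothing moves.
- ctrl.get_state(): the state, without advancing time (a new reading comes with each control period).
- ctrl.get_image(name): name is "scene" or "top"; returns the picture (384x512x3 uint8, red, green, blue); there is no depth.
- ctrl.camera_model(name): a dict with "vertical_fov" (degrees; the focal length in pixels is half the picture's height over the tangent of half this angle, whatever the lens; pixels are square), "cx", "cy" (the principal point, pixels), "rvec" (rotation vector, rad) and "tvec" (3), from world to camera coordinates, as OpenCV has them. Camera axes: x right, y down, z forward; pixel columns grow to the right and rows downward; lengths in m; the calibration is good to about 2 mm. A picture is of the moment at which its call begins. camera_model takes no time and is no camera call.
- ctrl.close_job(): hands the job in; it is judged then, once.
The state is a dict: "time": time; "joint_positions": joint angles; "qd": joint speeds; "joint_torque": joint torques, N m; "position": TCP position; "tool_rot": TCP orientation; "ft_force": force on the tool from outside, world axes, zero at the start; "torque": the same for the moment, N m; "grip_width": opening from 0.0 (shut) to 1.0 (fully open); "grip_force": force on a finger pad.
Only numpy, scipy, OpenCV 4.12 (cv2) and the standard library are available. Lean on these libraries where they do the work, as an engineer would, in place of code of your own. Each camera call takes 0.05 s, during which the arm holds its last target. There are 200 camera calls.

## Working session

There is one attempt and no reset: what is moved stays moved. The work goes in short steps, Python scripts to look and compute and a tool call to move; the robot and the scene stay as the last step left them, time stands still between calls to the robot, and variables do not carry over. Pictures are saved under pics/ and viewed, at most 10 in all, crops included, and the job is handed in when it is done.

```bash
ls; mkdir -p pics
```

Run:
```python
from bench import ctrl
import cv2
for n in("scene","top"):
    im=ctrl.get_image(n); cv2.imwrite(f"pics/{n}0.png",im[:,:,::-1]); print(ctrl.camera_model(n))
s=ctrl.get_state();print(s)
```

```text
bench.py
pics
{'vertical_fov': 43.174470945819394, 'cx': 263.5431392904529, 'cy': 189.53850232125237, 'rvec': array([ 1.67887946,  1.77179651, -0.82527692]), 'tvec': array([ 0.02879183, -0.3122853 ,  2.03623361])}
{'vertical_fov': 56.97020220049282, 'cx': 256.47761493296395, 'cy': 193.99182368351322, 'rvec': array([ 2.19799718, -2.15482843,  0.10833203]), 'tvec': array([-0.01599441,  0.62066352,  1.09575939])}
{'time': 0.1, 'joint_positions': array([-1.20988671,  0.32174685, -0.07008553,  1.45156214,  0.02261912,
        1.37081214, -0.0568832 ]), 'qd': array([ 0.00156018, -0.00285842,  0.00013517, -0.00285791,  0.00017804,
        0.00024323, -0.00095649]), 'joint_torque': array([ 3.74258743e-04, -4.92572880e+01, -4.05468028e-01, -3.13397241e+01,
       -6.40497054e-02,  3.94385273e-02,  5.60470471e-05]), 'position': array([0.22081494, 0.61080675, 0.22156764]), 'tool_rot': array([-5.41932037e-01, -3.09430476e+00,  2.71960245e-03]), 'ft_force': array([-0.02409242, -0.37810236,  0.42751501]), 'torque': array([-0.01179799,  0.0666212 ,  0.03768601]), 'grip_force': 0.0, 'grip_width': 1.001379968003874}
```

View pics/scene0.png

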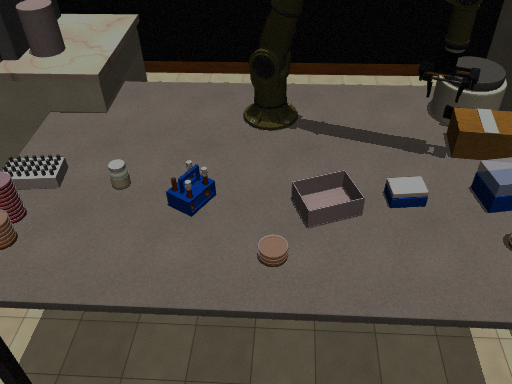

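View pics/top0.png

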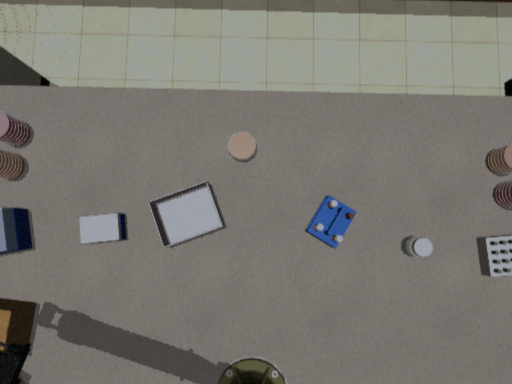

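The scene view shows the rack at (192,190) with a brown, uncapped tube at (173,184) and the pan at (327,198). In the top view the rack is at (331,221), the capless tube at about (350,215), the caps at (333,204), (320,227) and (339,239), and the pan at (187,214). Next I'll enlarge both views around the rack.

Run:
```python
import cv2,numpy as np
t=cv2.imread("pics/top0.png");s=cv2.imread("pics/scene0.png")
a=cv2.resize(t[186:256,296:366],(400,400),interpolation=cv2.INTER_CUBIC)
b=cv2.resize(s[150:220,157:227],(400,400),interpolation=cv2.INTER_CUBIC)
cv2.imwrite("pics/z0.png",np.hstack([a,b]))
```

Create h.py:
```python
from bench import ctrl
import cv2,numpy as np
from scipy.spatial.transform import Rotation as Ro
def cam(n):
    c=ctrl.camera_model(n); f=192/np.tan(np.radians(c["vertical_fov"]/2))
    return np.array([[f,0,c["cx"]],[0,f,c["cy"]],[0,0,1]]),cv2.Rodrigues(c["rvec"])[0],np.array(c["tvec"])
def plane(n,uv,z):
    K,R,t=cam(n); d=R.T@np.linalg.solve(K,[uv[0],uv[1],1]); o=-R.T@t
    return o+d*(z-o[2])/d[2]
def proj(n,P):
    K,R,t=cam(n); p=K@(R@np.asarray(P,float)+t); return p[:2]/p[2]
def tri(ut,us):
    A=[];b=[]
    for n,uv in(("top",ut),("scene",us)):
        K,R,t=cam(n);M=K@np.c_[R,t]
        for i in(0,1): r=uv[i]*M[2]-M[i]; A.append(r[:3]);b.append(-r[3])
    return np.linalg.lstsq(np.array(A),np.array(b),rcond=None)[0]
def tool(target,yaw=None):
    s=ctrl.get_state();R=Ro.from_rotvec(s["tool_rot"]).as_matrix()
    print("shift",np.round(R.T@(np.array(target)-s["position"]),4),"pos",s["position"].round(4))
    y=np.arctan2(R[1,1],R[0,1])
    print("closing-axis yaw",y)
    if yaw is not None:
        d=(yaw-y+np.pi/2)%np.pi-np.pi/2
        print("world turn",d,"tool z turn",-d,"q7",s["joint_positions"][6])
```

Run:
```python
from h import *
t=cv2.imread("pics/top0.png").astype(int)
r=t[186:256,296:366]; B,G,R=r[...,0],r[...,1],r[...,2]
w=((R>110)&(B>90)).astype(np.uint8)
n,l,st,c=cv2.connectedComponentsWithStats(w)
for i in range(1,n):
    if st[i,4]>8:
        uv=c[i]+[296,186]; print(st[i,4],uv,plane("top",uv,.124))
m=((B>80)&(R<70)).astype(np.uint8)
u=cv2.findNonZero(m);print(cv2.minAreaRect(u+np.array([296,186],np.int32)))
```

```text
3298 [330.63856883 220.43147362] [ 0.53947446 -0.21921021  0.124     ]
38 [333.94736842 202.92105263] [ 0.59044047 -0.22884293  0.124     ]
41 [319.63414634 226.46341463] [ 0.52147106 -0.18738664  0.124     ]
((330.5882263183594, 220.85292053222656), (34.814212799072266, 42.36014938354492), 30.963754653930664)
```

View pics/z0.png

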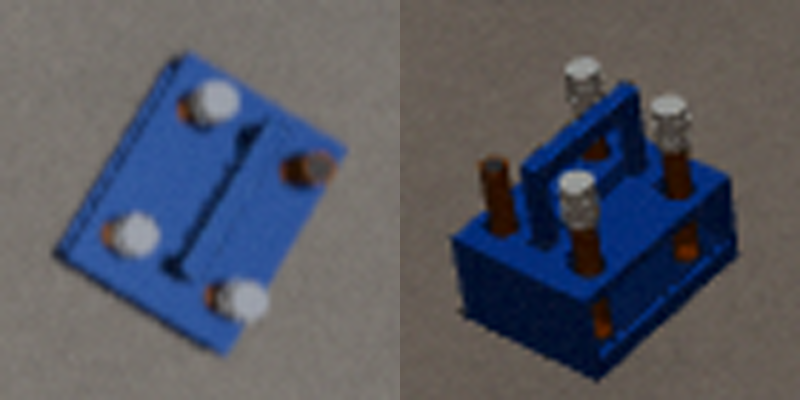

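The close-up, at 5.71x, shows the cap tops in the top view at (334,203.5), (320.1,227) and (339.4,238.5), with the dark mouth at (351.7,214.9). In the scene view the caps are at (188.9,161.5), (204.1,168.2) and (188,181.9), and the mouth is at (173.5,178.5). The bar runs parallel to the line from the capless tube to the third cap.

Add to h.py:
```python
def fit(P,Q):  # planar rigid Q = R P + t
    p,q=P-P.mean(0),Q-Q.mean(0); H=p.T@q
    a=np.arctan2(H[0,1]-H[1,0],H[0,0]+H[1,1]); c,s=np.cos(a),np.sin(a);R=np.array([[c,-s],[s,c]])
    t=Q.mean(0)-R@P.mean(0); return a,R,t,np.linalg.norm(P@R.T+t-Q,axis=1)
```

Run:
```python
from h import *
T=[(351.7,214.9),(339.4,238.5),(320.1,227),(334,203.5)];S=[(173.5,178.5),(188,181.9),(204.1,168.2),(188.9,161.5)]
z=[.106,.124,.124,.124];Q=[]
for a,b,h in zip(T,S,z):
    x=tri(a,b);p=plane("top",a,h);q=plane("scene",b,h);print(x.round(4),p.round(4),q.round(4));Q.append((p+q)[:2]/2)
P=np.array([(.04,.032),(-.04,.032),(-.04,-.032),(.04,-.032)])
# capless ring order may be mirrored: try both
for sg in(1,-1):
    a,R,t,e=fit(P*[1,sg],np.array(Q)); print("yaw",a,"rack",t,"err",e,"tubes",(P*[1,sg]@R.T+t).round(4).tolist())
for c in[(149,202),(209,183),(224,227),(164,245),(186.5,214)]: print("pan",plane("top",c,.075).round(3))
print("pan scene",np.mean([plane("scene",c,.075) for c in[(292,181),(348,174),(363,200),(305,208)]],0))
```

```text
[ 0.5572 -0.284   0.1066] [ 0.5574 -0.2853  0.106 ] [ 0.5566 -0.2836  0.106 ]
[ 0.485  -0.261   0.0329] [ 0.4881 -0.2445  0.124 ] [ 0.5928 -0.2276  0.124 ]
[ 0.5199 -0.1885  0.1223] [ 0.52   -0.1887  0.124 ] [ 0.5221 -0.1876  0.124 ]
[ 0.5839 -0.2157  0.1979] [ 0.5888 -0.229   0.124 ] [ 0.4888 -0.2434  0.124 ]
yaw -1.8950483254726094 rack [ 0.5392946  -0.23621788] err [0.00015772 0.05020081 0.00070334 0.05078797] tubes [[0.5569, -0.2843], [0.5824, -0.2085], [0.5217, -0.1881], [0.4962, -0.2639]]
yaw -0.5374608134837338 rack [ 0.5392946  -0.23621788] err [0.00036726 0.05234899 0.0003153  0.05174913] tubes [[0.5573, -0.2842], [0.4886, -0.2432], [0.5213, -0.1883], [0.59, -0.2292]]
pan [0.586 0.322 0.075]
pan [0.647 0.142 0.075]
pan [0.514 0.093 0.075]
pan [0.457 0.271 0.075]
pan [0.551 0.207 0.075]
pan scene [0.55809908 0.21046498 0.075     ]
```

The two scene-view labels were swapped. The second fit agrees with both views to about 1 mm: rack centre (0.539,-0.236), yaw -0.537, capless tube at (0.557,-0.284). Next I work out the moves.

Run:
```python
from h import *
tool([.5,.4,.24],-.537)
tool([.557,-.2843,.2],-.537)
```

```text
shift [-0.3342 -0.1034 -0.0182] pos [0.2208 0.6108 0.2216]
closing-axis yaw 1.2240360433732689
world turn 1.3805566102165243 tool z turn -1.3805566102165243 q7 -0.05688320178965798
shift [-0.6204 -0.7275  0.0229] pos [0.2208 0.6108 0.2216]
closing-axis yaw 1.2240360433732689
world turn 1.3805566102165243 tool z turn -1.3805566102165243 q7 -0.05688320178965798
```

Careful with the scale: shifts go in shares of 800 mm and turns go in shares of 4 rad. That gives: -0.334 m / 0.8 = -0.4175, -0.103 m / 0.8 = -0.1288, 0.9 rad / 4 = 0.225.

Request:
pendant(segments=[-0.4175, -0.1288, -0.0225, 0.15, 0.5, -0.4175, -0.1288, -0.0225, 0.225, 0.5, -0.4175, -0.1288, -0.0225, 0.225, 0.5, -0.4175, -0.1288, -0.0225, 0.225, 0.5, -0.4175, -0.1288, -0.0225, 0.225, 0.5, -0.4175, -0.1288, -0.0225, 0.225, 0.5, -0.4175, -0.1288, -0.0225, 0.225, 0.5, -0.4175, -0.1288, -0.0225, 0.225, 0.5, -0.4175, -0.1288, -0.0225, 0.225, 0.5])

```text
time: 1.0
position: [0.5012, 0.3993, 0.2401]
tool_rot: [-1.839, -2.547, 0.001]
ft_force: [-0.9, 1.3, -0.5]
grip_width: 0.499
grip_force: 0.0
```

Run:
```python
from h import *
tool([.557,-.2843,.2],-.537)
```

```text
shift [-0.6663 -0.1622  0.0405] pos [0.5012 0.3993 0.2401]
closing-axis yaw 0.3203024649242148
world turn -0.8573024649242149 tool z turn 0.8573024649242149 q7 -0.34636821802885787
```

Converted, -0.666 m / 0.8 = -0.8325, -0.162 m / 0.8 = -0.2025, 0.857 rad / 4 = 0.2143.

Request:
pendant(segments=[-0.8325, -0.2025, 0.0375, 0.2143, 0.5, -0.8325, -0.2025, 0.0375, 0.2143, 0.5, -0.8325, -0.2025, 0.0375, 0.2143, 0.5, -0.8325, -0.2025, 0.0375, 0.2143, 0.5, -0.8325, -0.2025, 0.0375, 0.2143, 0.5, -0.8325, -0.2025, 0.0375, 0.2143, 0.5, -0.8325, -0.2025, 0.0375, 0.2143, 0.5, -0.8325, -0.2025, 0.0375, 0.2143, 0.5, -0.8325, -0.2025, 0.0375, 0.2143, 0.5, -0.8325, -0.2025, 0.0375, 0.2143, 0.5, -0.8325, -0.2025, 0.0375, 0.2143, 0.5, -0.8325, -0.2025, 0.0375, 0.2143, 0.5, -0.8325, -0.2025, 0.0375, 0.2143, 0.5, -0.8325, -0.2025, 0.0375, 0.2143, 0.5, -0.8325, -0.2025, 0.0375, 0.2143, 0.5, -0.8325, -0.2025, 0.0375, 0.2143, 0.5, -0.8325, -0.2025, 0.0375, 0.2143, 0.5])

```text
time: 2.7
position: [0.5595, -0.2788, 0.2101]
tool_rot: [-2.723, -1.563, -0.002]
ft_force: [-0.1, -1.0, -0.5]
grip_width: 0.499
grip_force: 0.0
```

Run:
```python
from h import *
tool([.557,-.2843,.073],-.537)
for n in("scene",):
    im=ctrl.get_image(n)[:,:,::-1]; cv2.imwrite("pics/s1.png",cv2.resize(im[100:230,127:257],(520,520),interpolation=cv2.INTER_CUBIC))
```

```text
shift [-0.0063  0.0008  0.1371] pos [ 0.5595 -0.2788  0.2101]
closing-axis yaw -0.5289382997518884
world turn -0.008061700248111592 tool z turn 0.008061700248111592 q7 0.06879132077419099
```

View pics/s1.png

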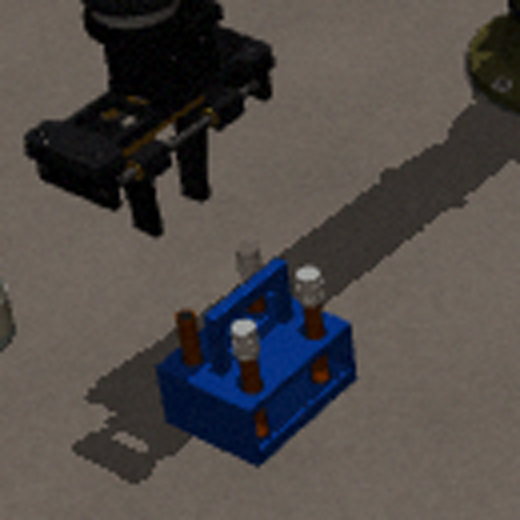

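The open fingers, at (148,220) and (197,190) in the crop, hang over the capless mouth at (186,318) and close along the bar. I'll let the arm settle first.

Request:
pendant(segments=[0, 0, 0, 0, 0.5, 0, 0, 0, 0, 0.5, 0, 0, 0, 0, 0.5])

```text
time: 3.05
position: [0.5588, -0.2812, 0.2107]
tool_rot: [-2.727, -1.559, -0.001]
ft_force: [-0.5, -0.8, 0.8]
grip_width: 0.498
grip_force: 0.0
```

Run:
```python
from h import *
tool([.557,-.2843,.073],-.537)
```

```text
shift [-0.0036 -0.      0.1377] pos [ 0.5588 -0.2812  0.2107]
closing-axis yaw -0.5319006051209436
world turn -0.005099394879056529 tool z turn 0.005099394879056529 q7 0.06927567511185335
```

Converted, 0.09 m / 0.8 = 0.1125, 0.06 m / 0.8 = 0.075, 0.005 rad / 4 = 0.0013.

Request:
pendant(segments=[-0.0045, 0, 0.0375, 0.0013, 0.5, -0.0045, 0, 0.075, 0.0013, 0.5, -0.0045, 0, 0.1125, 0.0013, 0.5, -0.0045, 0, 0.1125, 0.0013, 0.5, -0.0045, 0, 0.1125, 0.0013, 0.5])

```text
time: 3.55
position: [0.5568, -0.2851, 0.121]
tool_rot: [-2.732, -1.551, 0.0]
ft_force: [0.4, -0.4, -0.4]
grip_width: 0.497
grip_force: 0.0
```

Run:
```python
from h import *
tool([.557,-.2843,.073],-.537)
```

```text
shift [ 0.0008 -0.0002  0.048 ] pos [ 0.5568 -0.2851  0.121 ]
closing-axis yaw -0.5379204083864677
world turn 0.0009204083864675638 tool z turn -0.0009204083864675638 q7 0.10971751016728971
```

Converted, 0.048 m / 0.8 = 0.06, 0.02 m / 0.8 = 0.025.

Request:
pendant(segments=[0.001, 0, 0.025, 0, 0.5, 0.001, 0, 0.06, 0, 0.5, 0.001, 0, 0.06, 0, 0.5, 0.001, 0, 0.06, 0, 0.5, 0.001, 0, 0.06, 0, 0, 0.001, 0, 0.06, 0, 0, 0.001, 0, 0.06, 0, 0, 0.001, 0, 0.06, 0, 0, 0.001, 0, 0.06, 0, 0, 0.001, 0, 0.06, 0, 0, 0.001, 0, 0.06, 0, 0], squeeze=10)

```text
time: 4.65
position: [0.5574, -0.2845, 0.0729]
tool_rot: [2.732, 1.551, 0.001]
ft_force: [0.0, 0.2, 2.8]
grip_width: 0.181
grip_force: 10.0
```

Width 0.181 is 15.7 mm, so the tube is gripped. Now lift it.

Converted, -0.16 m / 0.8 = -0.2, -0.13 m / 0.8 = -0.1625.

Request:
pendant(segments=[0, 0, -0.025, 0, 0, 0, 0, -0.05, 0, 0, 0, 0, -0.075, 0, 0, 0, 0, -0.1, 0, 0, 0, 0, -0.125, 0, 0, 0, 0, -0.1625, 0, 0, 0, 0, -0.2, 0, 0, 0, 0, -0.2, 0, 0, 0, 0, -0.2, 0, 0])

```text
time: 5.55
position: [0.5572, -0.2845, 0.2327]
tool_rot: [2.732, 1.551, 0.001]
ft_force: [-0.2, 0.1, -0.6]
grip_width: 0.182
grip_force: 10.0
```

Run:
```python
from h import *
tool([.555,.208,.233])
im=ctrl.get_image("scene")[:,:,::-1]; cv2.imwrite("pics/s2.png",cv2.resize(im[80:230,127:277],(600,600),interpolation=cv2.INTER_CUBIC))
```

```text
shift [ 4.218e-01 -2.543e-01 -3.000e-04] pos [ 0.5572 -0.2845  0.2327]
closing-axis yaw -0.5380368247352614
```

View pics/s2.png

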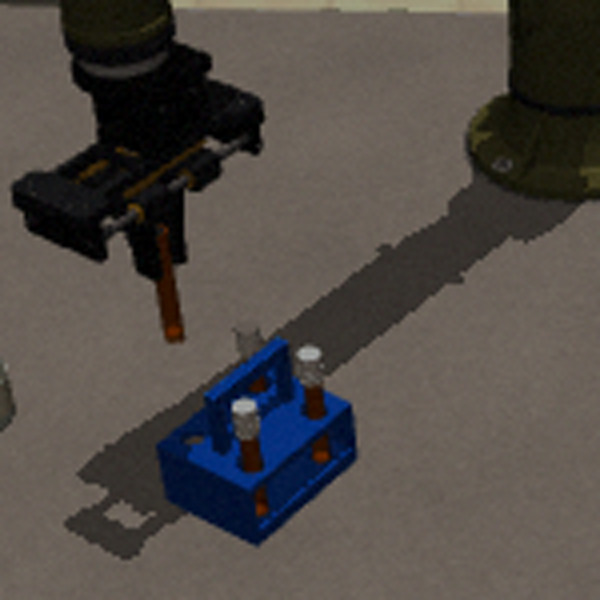

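The tube is held clear at crop (170,290), the hole at (195,438) is empty, and the rack hasn't moved. Now carry it to the pan.

Converted, 0.422 m / 0.8 = 0.5275, -0.254 m / 0.8 = -0.3175.

Request:
pendant(segments=[0.5275, -0.3175, 0, 0, 0, 0.5275, -0.3175, 0, 0, 0, 0.5275, -0.3175, 0, 0, 0, 0.5275, -0.3175, 0, 0, 0, 0.5275, -0.3175, 0, 0, 0, 0.5275, -0.3175, 0, 0, 0, 0.5275, -0.3175, 0, 0, 0, 0.5275, -0.3175, 0, 0, 0, 0.5275, -0.3175, 0, 0, 0, 0.5275, -0.3175, 0, 0, 0, 0.5275, -0.3175, 0, 0, 0, 0.5275, -0.3175, 0, 0, 0, 0.5275, -0.3175, 0, 0, 0, 0.5275, -0.3175, 0, 0, 0])

```text
time: 7.0
position: [0.5555, 0.2059, 0.2322]
tool_rot: [2.734, 1.547, -0.001]
ft_force: [0.2, 0.4, -0.9]
grip_width: 0.179
grip_force: 10.0
```

Run:
```python
from h import *
tool([.555,.208,.088])
```

```text
shift [ 0.0017 -0.0015  0.1442] pos [0.5555 0.2059 0.2322]
closing-axis yaw -0.541127790406395
```

Converted, 0.146 m / 0.8 = 0.1825, 0.12 m / 0.8 = 0.15.

Request:
pendant(segments=[0, 0, 0.0375, 0, 0, 0, 0, 0.075, 0, 0, 0, 0, 0.1125, 0, 0, 0, 0, 0.15, 0, 0, 0, 0, 0.1825, 0, 0, 0, 0, 0.1825, 0, 0, 0, 0, 0.1825, 0, 0, 0, 0, 0.1825, 0, 0.3, 0, 0, 0.1825, 0, 0.5, 0, 0, 0.1825, 0, 0.5, 0, 0, 0.1825, 0, 0.5, 0, 0, 0.1825, 0, 0.5, 0, 0, 0.1825, 0, 0.5])

```text
time: 8.3
position: [0.5553, 0.2082, 0.0867]
tool_rot: [-2.732, -1.551, -0.0]
ft_force: [-0.4, -0.0, -0.1]
grip_width: 0.494
grip_force: 0.0
```

Run:
```python
from h import *
a=[ctrl.get_image(n)[:,:,::-1] for n in("scene","top")]
cv2.imwrite("pics/s3.png",np.hstack([cv2.resize(a[0][130:230,277:377],(400,400)),cv2.resize(a[1][164:264,137:237],(400,400))]))
```

```text
(no output)
```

View pics/s3.png

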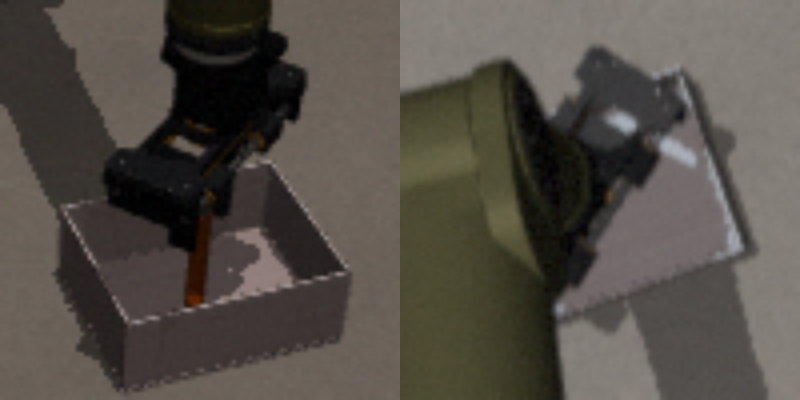

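The tube stands in the pan at (200,255) in the left crop, between the opened fingers. I'll retreat straight up and look again.

Converted, -0.15 m / 0.8 = -0.1875, -0.12 m / 0.8 = -0.15.

Request:
pendant(segments=[0, 0, -0.0375, 0, 0.5, 0, 0, -0.075, 0, 0.5, 0, 0, -0.1125, 0, 0.5, 0, 0, -0.15, 0, 0.5, 0, 0, -0.1875, 0, 0.5, 0, 0, -0.1875, 0, 0.5, 0, 0, -0.1875, 0, 0.5, 0, 0, -0.1875, 0, 0.5])

```text
time: 9.2
position: [0.5545, 0.2079, 0.2352]
tool_rot: [-2.732, -1.551, 0.003]
ft_force: [0.5, 0.8, -0.3]
grip_width: 0.503
grip_force: 0.0
```

Run:
```python
from h import *
a=[ctrl.get_image(n)[:,:,::-1] for n in("scene","top")]
cv2.imwrite("pics/s4.png",np.hstack([cv2.resize(a[0][130:230,277:377],(400,400)),cv2.resize(a[1][164:264,137:237],(400,400))]))
tool([.5393,-.2362,.2367],1.033)
```

```text
shift [-0.3891  0.2146 -0.0011] pos [0.5544 0.2079 0.235 ]
closing-axis yaw -0.5379819698599168
world turn -1.5706106837298766 tool z turn 1.5706106837298766 q7 -0.8662825538593246
```

View pics/s4.png

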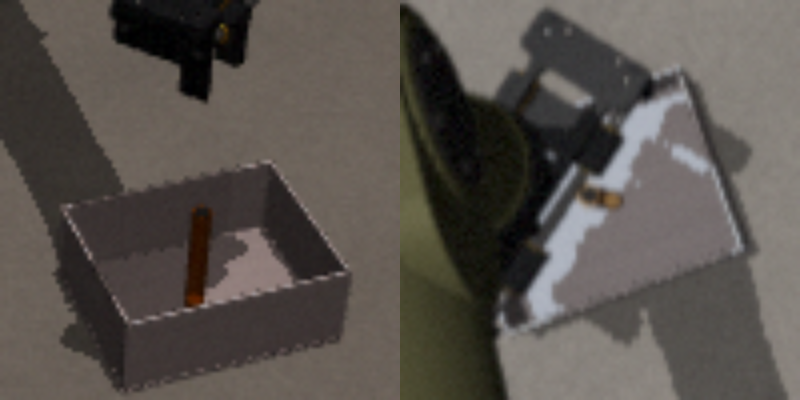

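The tube stands free and at rest in the pan, at about (198,255) in the left crop and (603,198) in the right, which satisfies step 1. Now go to the carrying bar.

Converted, -0.389 m / 0.8 = -0.4863, 0.2146 m / 0.8 = 0.2683, 1.571 rad / 4 = 0.3928.

Request:
pendant(segments=[-0.4863, 0.2683, 0, 0.3928, 0.5, -0.4863, 0.2683, 0, 0.3928, 0.5, -0.4863, 0.2683, 0, 0.3928, 0.5, -0.4863, 0.2683, 0, 0.3928, 0.5, -0.4863, 0.2683, 0, 0.3928, 0.5, -0.4863, 0.2683, 0, 0.3928, 0.5, -0.4863, 0.2683, 0, 0.3928, 0.5, -0.4863, 0.2683, 0, 0.3928, 0.5, -0.4863, 0.2683, 0, 0.3928, 0.5, -0.4863, 0.2683, 0, 0.3928, 0.5, -0.4863, 0.2683, 0, 0.3928, 0.5, -0.4863, 0.2683, 0, 0.3928, 0.5, -0.4863, 0.2683, 0, 0.3928, 0.5, -0.4863, 0.2683, 0, 0.3928, 0.5, -0.4863, 0.2683, 0, 0.3928, 0.5])

```text
time: 10.8
position: [0.5402, -0.2354, 0.2364]
tool_rot: [-3.029, 0.833, 0.0]
ft_force: [0.0, 0.3, 0.5]
grip_width: 0.501
grip_force: 0.0
```

Run:
```python
from h import *
tool([.5393,-.2362,.098],1.033)
```

```text
shift [-0.0004  0.0012  0.1384] pos [ 0.5402 -0.2354  0.2364]
closing-axis yaw -2.1074113278705635
world turn -0.0011813257192301307 tool z turn 0.0011813257192301307 q7 -1.571089146777401
```

Converted, 0.139 m / 0.8 = 0.1738, 0.115 m / 0.8 = 0.1438, 0.001 rad / 4 = 0.0003.

Request:
pendant(segments=[0, 0.0013, 0.0375, 0.0003, 0.5, 0, 0.0013, 0.075, 0.0003, 0.5, 0, 0.0013, 0.1125, 0.0003, 0.5, 0, 0.0013, 0.1438, 0.0003, 0.5, 0, 0.0013, 0.1738, 0.0003, 0.5, 0, 0.0013, 0.1738, 0.0003, 0.5, 0, 0.0013, 0.1738, 0.0003, 0.5, 0, 0.0013, 0.1738, 0.0003, 0.3, 0, 0.0013, 0.1738, 0.0003, 0.2, 0, 0.0013, 0.1738, 0.0003, 0, 0, 0.0013, 0.1738, 0.0003, 0, 0, 0.0013, 0.1738, 0.0003, 0, 0, 0.0013, 0.1738, 0.0003, 0, 0, 0.0013, 0.1738, 0.0003, 0, 0, 0.0013, 0.1738, 0.0003, 0], squeeze=45)

```text
time: 12.3
position: [0.5399, -0.2367, 0.0978]
tool_rot: [-3.028, 0.837, -0.001]
ft_force: [0.0, 1.7, 3.1]
grip_width: 0.133
grip_force: 45.0
```

Converted, -0.15 m / 0.8 = -0.1875, -0.148 m / 0.8 = -0.185.

Request:
pendant(segments=[0, 0, -0.005, 0, 0, 0, 0, -0.0125, 0, 0, 0, 0, -0.025, 0, 0, 0, 0, -0.0375, 0, 0, 0, 0, -0.05, 0, 0, 0, 0, -0.0625, 0, 0, 0, 0, -0.075, 0, 0, 0, 0, -0.0875, 0, 0, 0, 0, -0.1, 0, 0, 0, 0, -0.1125, 0, 0, 0, 0, -0.125, 0, 0, 0, 0, -0.1375, 0, 0, 0, 0, -0.15, 0, 0, 0, 0, -0.1625, 0, 0, 0, 0, -0.1725, 0, 0, 0, 0, -0.18, 0, 0, 0, 0, -0.185, 0, 0, 0, 0, -0.1875, 0, 0, 0, 0, -0.1875, 0, 0, 0, 0, -0.1875, 0, 0])

```text
time: 14.3
position: [0.5395, -0.2366, 0.2472]
tool_rot: [-3.028, 0.837, 0.001]
ft_force: [0.2, -0.8, -5.4]
grip_width: 0.132
grip_force: 45.0
```

Request:
pendant(segments=[0, 0, 0, 0, 0, 0, 0, 0, 0, 0, 0, 0, 0, 0, 0, 0, 0, 0, 0, 0, 0, 0, 0, 0, 0, 0, 0, 0, 0, 0, 0, 0, 0, 0, 0, 0, 0, 0, 0, 0, 0, 0, 0, 0, 0, 0, 0, 0, 0, 0, 0, 0, 0, 0, 0, 0, 0, 0, 0, 0, 0, 0, 0, 0, 0, 0, 0, 0, 0, 0, 0, 0, 0, 0, 0])

```text
time: 15.8
position: [0.5397, -0.2367, 0.2476]
tool_rot: [-3.028, 0.837, -0.0]
ft_force: [-0.5, -0.3, -5.2]
grip_width: 0.13
grip_force: 45.0
```

Run:
```python
from h import *
im=ctrl.get_image("scene")[:,:,::-1]
cv2.imwrite("pics/s5.png",cv2.resize(im[60:240,127:367],(800,600),interpolation=cv2.INTER_CUBIC))
```

```text
(no output)
```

View pics/s5.png

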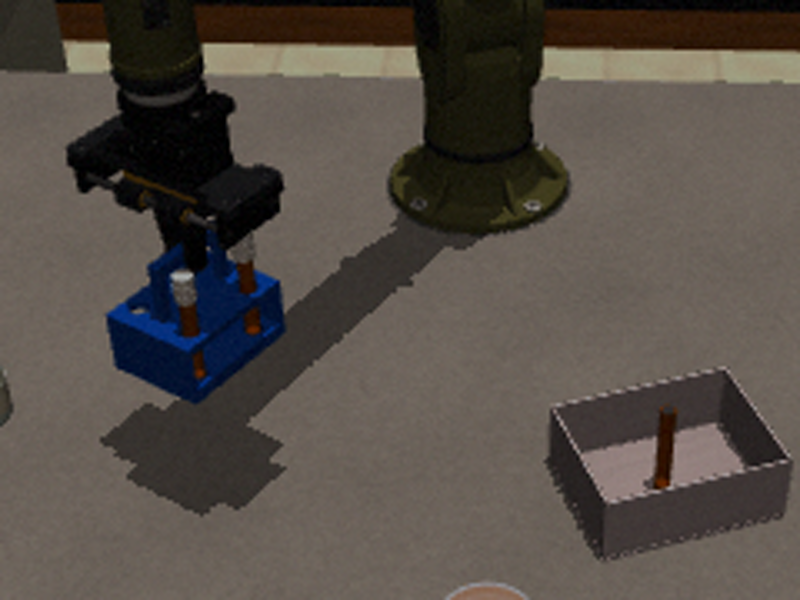

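The rack hangs in the air with caps visible at (184,288) and (243,248) in the crop, the third hidden behind the gripper, and the tube stands in the pan at (665,448). I'll check level by comparing where the plate corners should project if the rack were level.

Run:
```python
from h import *
a=-.537;R=np.array([[np.cos(a),-np.sin(a)],[np.sin(a),np.cos(a)]])
for z in(.15,.212):
  for x,y in[(.065,-.05),(.065,.05),(-.065,.05),(-.065,-.05)]:
    p=np.r_[R@[x,y]+[.5397,-.2367],z]; print(z,x,y,((proj("scene",p)-[127,60])*3.333).round(0))
```

```text
0.15 0.065 -0.05 [115. 367.]
0.15 0.065 0.05 [195. 405.]
0.15 -0.065 0.05 [284. 332.]
0.15 -0.065 -0.05 [206. 299.]
0.212 0.065 -0.05 [105. 315.]
0.212 0.065 0.05 [187. 351.]
0.212 -0.065 0.05 [279. 280.]
0.212 -0.065 -0.05 [198. 247.]
```

The predicted corners match the picture to about 1–2 camera pixels, so the rack is level and at about 15 cm. I'm handing it in.

```bash
python3 -c "
from bench import ctrl
print(ctrl.close_job())"
```

```text
the job is handed in; nothing more can be done
None
```

I've handed the job in, with no verdict shown: the capless tube is released in the pan, standing upright rather than lying, and the rack is held level about 15 cm above the bench with two capped tubes seen in place and the third hidden behind the gripper.

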